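# Sort the loose gear after a mould-mixing session

### The job

Sort the rinsed gear lying on the blue mat back where it belongs: the nippers and the wooden-handled spatula into the steel tool tray, lying flat and lengthwise side by side; both screw caps into the white tray with the lined floor, side by side, flat on its floor and open side up; and the amber glass bottle upright in a free cell of the bottle box, set down and not dropped. Leave the paper cup on the scale and the white jar where they stand.

Things in the scene. Friction and masses are not known exactly. Their poses are not given: they have to be found in the camera images.
- nippers: Loose side-cutting nippers, about 75 g, lying flat: dark steel jaws, one red and one yellow handle; 124 mm long, 49 mm wide over the handles, 10 mm thick. Origin: mid-length on the underside; x along the tool to the jaw tips (tips x = +62, handle ends -62 mm), z up. Grip the solid steel pivot block, 22 mm wide across y, x = +14 to +40 mm, near the centre of mass.
- spatula: Loose mixing spatula, 35 g, lying flat: brown wooden handle 12 mm wide (y), 10 mm thick, x = -75 to 0 mm, then a thin steel shank and a flat steel blade 15 mm wide with its tip at x = +75 mm. Origin: mid-length on the underside; x along the tool to the blade tip, z up. Grip the handle across y between x = -60 and -10 mm; the centre of mass is near x = -10 mm.
- cap_wide: Loose wide white ribbed screw cap, open side up: 59 mm outside diameter over the ribs, 22 mm tall, wall 3 mm, 22 g. Origin: centre of the underside, z up through the opening.
- cap_small: Loose small black ribbed screw cap, open side up: 34 mm outside diameter, 20 mm tall, wall 2.5 mm, 12 g. Origin: centre of the underside, z up through the opening.
- bottle: Loose empty amber glass bottle without a cap, standing on the mat: 32 mm diameter up to 55 mm height, then shoulder and a 20 mm neck, 80 mm tall, about 50 g. Origin: centre of the underside, z up.
- tool_tray: Fixed open stainless steel tray for the hand tools, 190 mm (its x) by 136 mm (its y), 21 mm high with a narrow turned-out rim, walls and floor 3 mm (inside 184 x 130 mm). Empty. Origin: centre of the underside; inner floor at z = +3 mm; x is its length.
- cap_tray: Fixed open white plastic tray for the screw caps, 190 mm (x) by 136 mm (y), 21 mm high, walls and floor 3 mm (inside 184 x 130 mm), thin grey lines across its floor. Empty. Origin: centre of the underside; inner floor at z = +3 mm.
- bottle_box: Fixed low plywood box, 168 mm (x) by 66 mm (y), walls 26 mm high, 3 mm thick; two cross walls as high make three cells in a row along x, each 52 x 60 mm inside, centres at x = -54.5, 0, +54.5 mm. The cell at +54.5 already holds a like bottle (80 mm tall, fixed); the other two are free. Origin: centre of the underside; inner floor at z = +3 mm.
- cup: Bystander, loose: empty paper cup, 70 mm rim diameter, 80 mm tall, standing on the steel pan of a pocket scale (scale 122 x 66 mm, pan 22 mm above the mat, cup stands 26 mm from the middle of the scale; the scale's open clear lid, 10 mm high, lies beside it). Origin: centre of the cup's underside.
- jar: Bystander, loose: closed white plastic jar, 74 mm diameter, 125 mm tall, 320 g, standing on the mat. Origin: centre of the underside.
Mind the look-alikes: they are no part of the job. Several things have the shape of the cap_small; the one meant has the colours described above.

How it is judged:
At the end, for the whole second after the job is handed in: Both tools flat on the tool tray floor, lengthwise within 0.35 rad, middles within 40 mm of its middle lengthwise; both caps flat, open side up on the cap tray floor, over 40 mm apart; bottle upright (0.1 rad) on the floor of a free cell; cup and jar within 20 mm of their starts; all at rest (x of nippers in the frame of tool_tray between -0.04 and 0.04 m and y of nippers in the frame of tool_tray between -0.06 and 0.06 m and z of nippers in the frame of tool_tray between 0 and 0.0075 m and angle between each of nippers, spatula's own z axis and vertical below 0.06 rad and angle between the x axis of each of nippers, spatula and the x axis of tool_tray, either way round below 0.35 rad and x of spatula in the frame of tool_tray between -0.04 and 0.04 m and y of spatula in the frame of tool_tray between -0.06 and 0.06 m and z of spatula in the frame of tool_tray between 0 and 0.0075 m and x of cap_wide in the frame of cap_tray between -0.085 and 0.085 m and y of cap_wide in the frame of cap_tray between -0.055 and 0.055 m and z of cap_wide in the frame of cap_tray between 0 and 0.0075 m and angle between each of cap_wide, cap_small's own z axis and vertical below 0.08 rad and x of cap_small in the frame of cap_tray between -0.085 and 0.085 m and y of cap_small in the frame of cap_tray between -0.055 and 0.055 m and z of cap_small in the frame of cap_tray between 0 and 0.0075 m and horizontal distance between cap_wide and cap_small above 0.04 m and x of bottle in the frame of bottle_box between -0.082 and 0.03 m and y of bottle in the frame of bottle_box between -0.03 and 0.03 m and z of bottle in the frame of bottle_box between 0 and 0.008 m and angle between bottle's own z axis and vertical below 0.1 rad and linear speed of each of nippers, spatula, cap_wide, cap_small, bottle below 0.02 m/s and distance of each of cup, jar from where it was at the start of the episode below 0.02 m and angle between each of cup, jar's own z axis and vertical below 0.2 rad); the robot touches nothing.
It fails at once if the paper cup or the white jar is knocked over or moved by more than 20 mm (not (distance of each of cup, jar from where it was at the start of the episode below 0.02 m and angle between each of cup, jar's own z axis and vertical below 0.2 rad)).
It fails at once if the glass bottle is dropped (falls faster than 0.6 m/s with no finger on it) (contact force between the fingers and bottle below 0.05 N and linear speed of bottle above 0.6 m/s).
It also fails if it takes over 131 s, if anything falls off the work surface, if the arm or the gripper's body presses on something with over 40 N, if the wrist force passes 120 N, or if a joint passes its speed limit or range.

### The arm

A 7-joint arm with a two-finger parallel gripper is mounted at the origin on the work surface. World frame = base frame: x ahead of the robot, y to its left, z up, the work surface at z = 0. Lengths are in m, angles in rad, forces in N, time in s.
With the tool pointing down it reaches from about 0.4 to 0.85 m from the base axis. Payload 10.4 kg.
Tool frame: the origin (TCP) lies midway between the tips of the shut fingers; the grasp point (between the pads) lies 19 mm behind it (arm.hold_point_z is the distance from the TCP to the grasp point, in m); z points along the fingers, y is the line along which they close (so a half turn about z gives the same grasp; the last joint's range is limited). The gripper opens to 87 mm and grips with 3 to 60 N. Pads are 19 mm wide; open, the fingers measure 117 mm over their backs; the gripper's body (75 mm by 190 mm) begins 51 mm behind the grasp point.
Start: joints at [-1.153, 0.332, -0.065, 1.46, 0.022, 1.35, -0.088], TCP at [0.267, 0.565, 0.195] pointing down, gripper open.
Joint ranges: [-2.6, 2.6], [-0.5, 2.12], [-1.47, 1.34], [0.16, 2.42], [-1.27, 4.41], [0.06, 2.06], [-2.6, 2.6]. Speed limits (rad/s): [2.22, 2.22, 2.79, 2.79, 3.14, 3.14, 3.14].

### API

Orientations are given as a unit quaternion [x, y, z, w].
In Python, from plant import arm, eyes, finish_job gives the robot as it stands.
- The arm moves only by the shell command python3 -m inch 'ROWS' [FORCE]. ROWS is JSON, a list of rows, each a list of 5 numbers: the shift along the tool's x, y, z in mm, then the turn about the tool's z in rad, then the opening, from 0 (shut) to 1 (fully open). A call has 1 to 12 rows; each row is the pose to reach, as a shift and turn from the pose commanded when the call began, along the tool's axes at that moment; what a row does not reach only later rows make up. A row lasts 1/10 s, in which the tool goes at most 50 mm and 8.59 degrees, less where a joint would pass 70% of its speed; a pose out of reach is approached as far as the arm can. A call with a gripper value outside its range is refused whole. The fingers move at their own pace and stop on an object; FORCE is the grip in N (left out, the last holds). Time passes only in rows, so rows that repeat a pose let the fingers close. It gives the time, the measured TCP pose, the force, the opening and the grip force at its end, in the units of the state.
- arm.sense(): the state, without advancing time (a new reading comes with each control period).
- eyes.camera(name): name is "scene" or "top"; returns the picture (480x640x3 uint8, blue, green, red); there is no depth.
- eyes.camera_params(name): a dict with "fx", "fy", "cx", "cy" (pixels), "xyz" and "attitude" of the camera in the world. Camera axes: x right, y up, looking along -z (the intrinsics and any distortion apply to the point x, -y, -z); pixel columns grow to the right and rows downward; lengths in m; the calibration is good to about 2 mm. A picture is of the moment at which its call begins. camera_params takes no time and is no camera call.
- finish_job(): hands the job in; it is judged then, once.
The state is a dict: "clock": time; "joint_positions": joint angles; "dq": joint speeds; "joint_torque": joint torques, N m; "eef_pos": TCP position; "tool_rot": TCP orientation; "force": force on the tool from outside, world axes, zero at the start; "torque": the same for the moment, N m; "opening": finger opening in m; "finger_force": force on a finger pad.
Only numpy, scipy, OpenCV 4.12 (cv2) and the standard library are available. Lean on these libraries where they do the work, as an engineer would, in place of code of your own. Each camera call takes 0.05 s, during which the arm holds its last target. There are 200 camera calls.

## Working session

There is one attempt and no reset: what is moved stays moved. The work goes in short steps, Python scripts to look and compute and a shell command to move; the robot and the scene stay as the last step left them, time stands still between calls to the robot, and variables do not carry over. Pictures are saved under pics/ and viewed, at most 18 in all, crops included, and the job is handed in when it is done.

```bash
mkdir -p pics; ls
python3 - <<'E'
from plant import arm, eyes
import cv2
for n in("scene","top"):
    cv2.imwrite(f"pics/{n}0.png",eyes.camera(n)); print(n,eyes.camera_params(n))
s=arm.sense(); print(s, arm.hold_point_z)
E
```

```text
pics
scene {'fx': 509.3544746722883, 'fy': 509.3544746722883, 'cx': 316.43648041185617, 'cy': 242.86657062498688, 'xyz': array([1.19792014, 0.53839026, 0.59035086]), 'attitude': array([0.19653254, 0.42458026, 0.80182597, 0.37172797])}
top {'fx': 480.93709085638267, 'fy': 480.93709085638267, 'cx': 328.73947915873816, 'cy': 243.2373607847945, 'xyz': array([0.4567233 , 0.01022175, 1.09617853]), 'attitude': array([-0.03782162,  0.054773  ,  0.70848045, -0.70258444])}
{'clock': 0.1, 'joint_positions': array([-1.15262105,  0.33282331, -0.06471955,  1.46083418,  0.02156465,
        1.34992744, -0.08851761]), 'dq': array([ 0.00142798, -0.00129197,  0.00189457, -0.00186994,  0.00042042,
        0.0004337 , -0.00068402]), 'joint_torque': array([ 1.20042223e-03, -6.24543500e+01,  2.43322074e-02, -3.90713561e+01,
       -6.15033461e-02,  3.66177550e-02,  7.30942816e-05]), 'eef_pos': array([0.26646908, 0.56492444, 0.19473548]), 'tool_rot': array([ 2.18602081e-01,  9.75813870e-01, -6.35616996e-04, -1.33198703e-04]), 'force': array([-0.18689735, -0.92222642,  0.0375859 ]), 'torque': array([-0.00529265,  0.00032064,  0.0035009 ]), 'finger_force': 0.0, 'opening': 0.08698386334111825} 0.0187
```

View pics/top0.png

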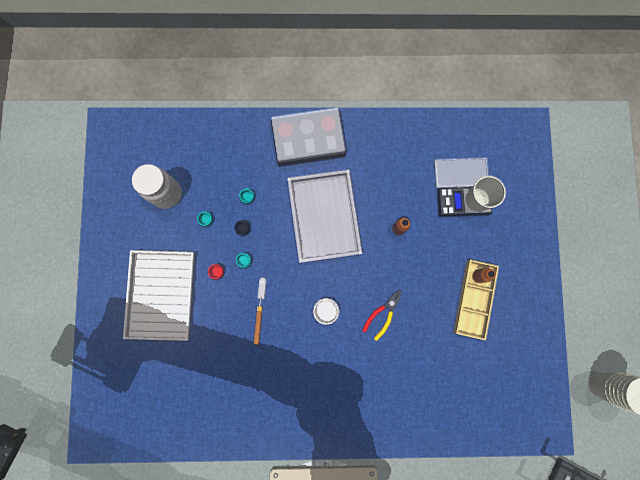

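View pics/scene0.png

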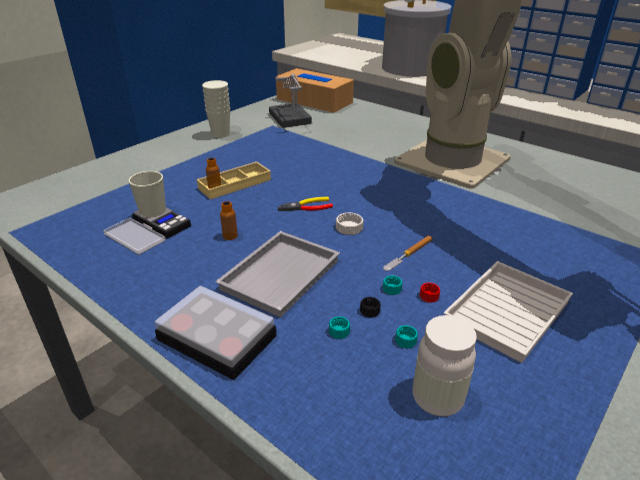

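```bash
cat > h.py <<'E'
import numpy as np, cv2
from scipy.spatial.transform import Rotation as R
from plant import arm, eyes
def w(name,px,z=0.):
    p=eyes.camera_params(name); px=np.atleast_2d(px).astype(float)
    d=np.c_[(px[:,0]-p['cx'])/p['fx'],-(px[:,1]-p['cy'])/p['fy'],-np.ones(len(px))]
    d=R.from_quat(p['attitude']).apply(d); c=p['xyz']
    return c+d*((z-c[2])/d[:,2])[:,None]
def go(x,y,z=None,yaw=None):
    "rows shift (mm) and turn from the present pose to a target; yaw = world direction of tool y (closing line)"
    s=arm.sense(); r=R.from_quat(s['tool_rot']); t=np.array([x,y,s['eef_pos'][2] if z is None else z])
    d=r.inv().apply(t-s['eef_pos'])*1000
    a=0
    if yaw is not None:
        v=r.inv().apply([np.cos(yaw),np.sin(yaw),0]); a=np.arctan2(v[1],v[0])-np.pi/2
        a=(a+np.pi/2)%np.pi-np.pi/2
    print('shift',d.round(1),'turn',round(a,3),'j7',s['joint_positions'][6].round(2),'tcp',s['eef_pos'].round(4))
E
python3 - <<'E'
from h import *
im=cv2.imread('pics/top0.png')
cv2.imwrite('pics/crop1.png',cv2.resize(im[150:350,110:310],None,fx=3,fy=3,interpolation=cv2.INTER_CUBIC))
cv2.imwrite('pics/crop2.png',cv2.resize(im[160:350,280:510],None,fx=3,fy=3,interpolation=cv2.INTER_CUBIC))
print(w('top',[[325,470],[78,350],[320,215],[160,295]]).round(3))
E
```

```text
[[ 0.106 -0.004  0.   ]
 [ 0.367  0.539  0.   ]
 [ 0.667  0.003  0.   ]
 [ 0.486  0.364  0.   ]]
```

View pics/crop1.png

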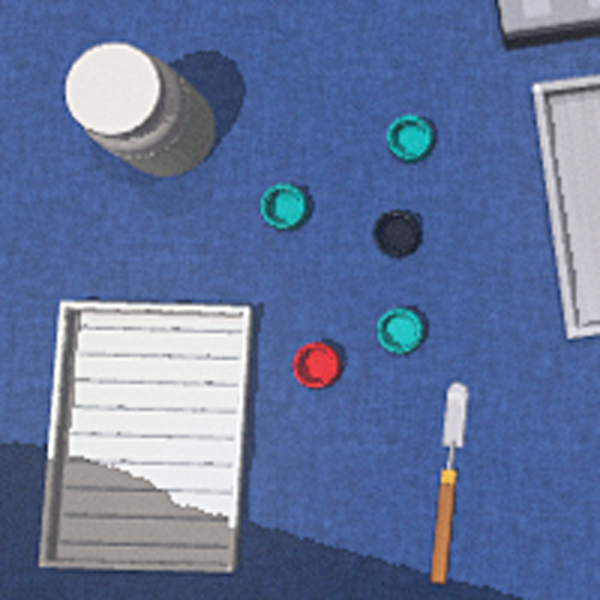

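View pics/crop2.png

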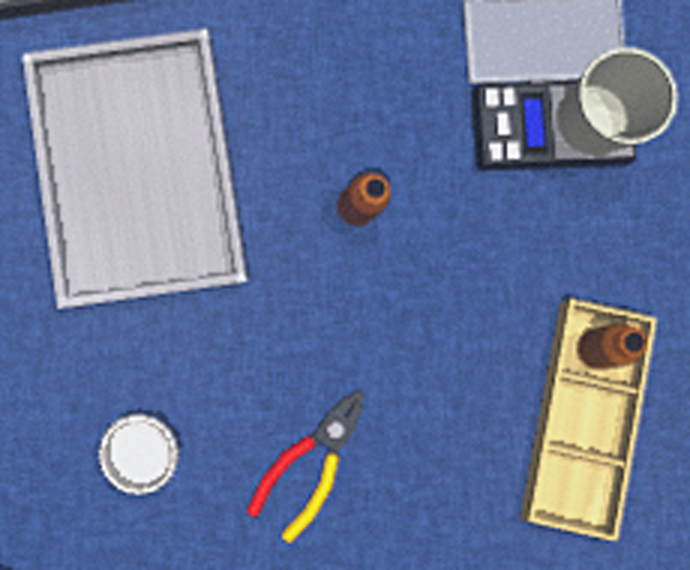

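Run:
```python
from h import *
a=lambda p,z:w('top',np.array(p)/3+[110,150],z)[:,:2]
b=lambda p,z:w('top',np.array(p)/3+[280,160],z)[:,:2]
f=lambda *v:print(*[np.round(x,4) for x in v])
f('small',a([[398,233]],.02)); f('wide',b([[139,453]],.022)); 
s=a([[456,384],[438,581]],.005); d=s[0]-s[1]; f('spat',s,s.mean(0),np.linalg.norm(d),np.arctan2(d[1],d[0]))
n=b([[360,394],[253,514],[288,540],[335,430]],.006); h=n[1:3].mean(0); d=n[0]-h; u=d/np.linalg.norm(d)
f('nip',n,'mid',(n[0]+h)/2,np.linalg.norm(d),np.arctan2(d[1],d[0]),'grip',n[0]-u*.035)
f('bottle',b([[375,188]],.08)); f('jar',a([[113,90]],.125)); f('cup',b([[628,95]],.102))
for k,g,c,z in(('tool',b,[[25,55],[207,32],[244,281],[60,306]],.021),('cap',a,[[62,302],[250,307],[233,571],[40,566]],.021),('box',b,[[567,299],[656,317],[616,539],[527,521]],.026)):
    q=g(c,z); d=(q[0]+q[1]-q[2]-q[3])/2; u=d/np.linalg.norm(d)
    f(k,q.mean(0),np.linalg.norm(d),np.linalg.norm(q[0]-q[1]),np.arctan2(d[1],d[0]))
    if k=='box': f('mid',q.mean(0),'far',q.mean(0)-u*.0545)
go(0.5,-.1,.195,0)
```

```text
Traceback (most recent call last):
numpy._core._exceptions._UFuncNoLoopError: ufunc 'multiply' did not contain a loop with signature matching types (dtype('<U5'), dtype('float64')) -> None
```

Run:
```python
from h import *
a=lambda p,z:w('top',np.array(p)/3+[110,150],z)[:,:2]
b=lambda p,z:w('top',np.array(p)/3+[280,160],z)[:,:2]
f=lambda *v:print(*[x if isinstance(x,str) else np.round(x,4).tolist() for x in v])
f('small',a([[398,233]],.02)); f('wide',b([[139,453]],.022)); 
s=a([[456,384],[438,581]],.005); d=s[0]-s[1]; f('spat',s,s.mean(0),np.linalg.norm(d),np.arctan2(d[1],d[0]))
n=b([[360,394],[253,514],[288,540],[335,430]],.006); h=n[1:3].mean(0); d=n[0]-h; u=d/np.linalg.norm(d)
f('nip',n,'mid',(n[0]+h)/2,np.linalg.norm(d),np.arctan2(d[1],d[0]),'grip',n[0]-u*.035)
f('bottle',b([[375,188]],.08)); f('jar',a([[113,90]],.125)); f('cup',b([[628,95]],.102))
for k,g,c,z in(('tool',b,[[25,55],[207,32],[244,281],[60,306]],.021),('cap',a,[[62,302],[250,307],[233,571],[40,566]],.021),('box',b,[[567,299],[656,317],[616,539],[527,521]],.026)):
    q=g(c,z); d=(q[0]+q[1]-q[2]-q[3])/2; u=d/np.linalg.norm(d)
    f(k,q.mean(0),np.linalg.norm(d),np.linalg.norm(q[0]-q[1]),np.arctan2(d[1],d[0]))
    if k=='box': f('mid',q.mean(0),'far',q.mean(0)-u*.0545)
go(0.5,-.1,.195,0)
```

```text
small [[0.6353, 0.1777]]
wide [[0.4471, -0.0095]]
spat [[0.5222, 0.135], [0.3767, 0.147]] [0.4495, 0.141] 0.1461 -0.0828
nip [[0.4893, -0.1771], [0.401, -0.0944], [0.3817, -0.1201], [0.4626, -0.1574]] mid [0.4403, -0.1421] 0.1203 -0.6191 grip [0.4608, -0.1567]
bottle [[0.6341, -0.1795]]
jar [[0.7182, 0.3571]]
cup [[0.6963, -0.358]]
tool [0.6616, -0.0077] 0.1943 0.1406 0.1321
cap [0.4858, 0.3597] 0.1931 0.139 -0.0377
box [0.4695, -0.3457] 0.1677 0.068 -0.2297
mid [0.4695, -0.3457] far [0.4165, -0.3333]
shift [-4.949e+02 -5.017e+02  4.000e-01] turn 1.13 j7 -0.09 tcp [0.2665 0.5649 0.1947]
```

```bash
python3 -c "
from h import *
go(.429,.143,.1,1.488)"
```

```text
shift [-327.  -312.1   95.1] turn -0.358 j7 -0.09 tcp [0.2665 0.5649 0.1947]
```

```bash
python3 -m inch '[[-327,-312,0,-0.358,0.5],[-327,-312,0,-0.358,0.5],[-327,-312,0,-0.358,0.5],[-327,-312,0,-0.358,0.5],[-327,-312,0,-0.358,0.5],[-327,-312,0,-0.358,0.5],[-327,-312,0,-0.358,0.5],[-327,-312,0,-0.358,0.5],[-327,-312,0,-0.358,0.5],[-327,-312,95,-0.358,0.5],[-327,-312,95,-0.358,0.5],[-327,-312,95,-0.358,0.5]]' 20
python3 - <<'E'
from h import *
go(.429,.143,.004,1.488)
cv2.imwrite('pics/t1.png',eyes.camera('scene')[150:390,240:560].repeat(2,0).repeat(2,1))
E
```

```text
clock: 1.3
eef_pos: [0.4256, 0.1415, 0.0957]
tool_rot: [0.042, 0.999, -0.002, -0.004]
force: [-0.2, -0.2, -0.4]
opening: 0.044
finger_force: 0.0
shift [-4.   2.3 91.7] turn -0.001 j7 1.07 tcp [0.4256 0.1415 0.0957]
```

View pics/t1.png

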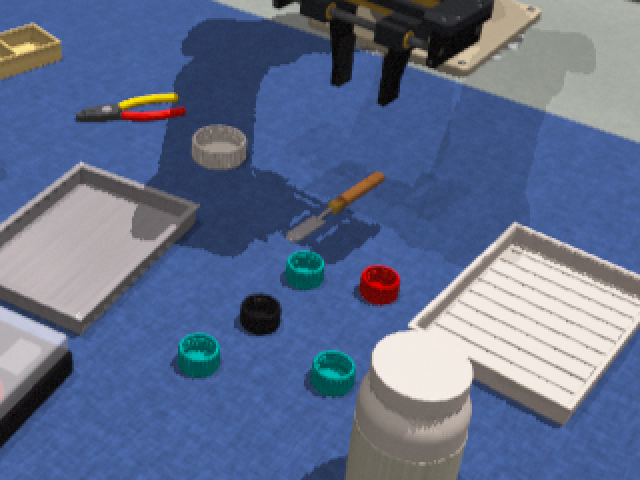

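The gripper hangs over the wooden handle (fingers at about 340–390, 90), jaws across it; everything else is undisturbed. Going down.

```bash
python3 -m inch '[[-4,2,45,0,0.5],[-4,2,75,0,0.5],[-4,2,88,0,0.5],[-4,2,92,0,0.5],[-4,2,92,0,0.5],[-4,2,92,0,0],[-4,2,92,0,0],[-4,2,92,0,0],[-4,2,92,0,0],[-4,2,92,0,0]]' 20;  python3 -m inch '[[0,0,-30,0,0],[0,0,-70,0,0],[0,0,-100,0,0],[0,0,-100,0,0]]'; python3 -c "
from h import *
go(.638,.0174,.06,1.5708+.132)"
```

```text
clock: 2.35
eef_pos: [0.4335, 0.1453, 0.0086]
tool_rot: [0.041, 0.999, 0.0, 0.0]
force: [0.9, -0.1, -0.2]
opening: 0.0114
finger_force: 0.0
clock: 2.75
eef_pos: [0.4358, 0.1463, 0.1124]
tool_rot: [0.041, 0.999, 0.002, 0.003]
force: [0.4, 0.6, -0.5]
opening: 0.0002
finger_force: 0.0
shift [-211.9 -111.9   53.2] turn -0.215 j7 1.07 tcp [0.4358 0.1463 0.1124]
```

Run:
```python
from h import *
print(arm.sense()['eef_pos'],arm.sense()['opening'])
go(.429,.143,.004,1.488)
cv2.imwrite('pics/t2.png',np.hstack([eyes.camera('scene')[130:330,300:500].repeat(2,0).repeat(2,1),eyes.camera('top')[230:430,160:360].repeat(2,0).repeat(2,1)]))
```

```text
[0.43580406 0.14630768 0.11242415] 0.00022308513024639506
shift [  7.1  -4.3 108.4] turn -0.0 j7 1.07 tcp [0.4358 0.1463 0.1124]
```

View pics/t2.png

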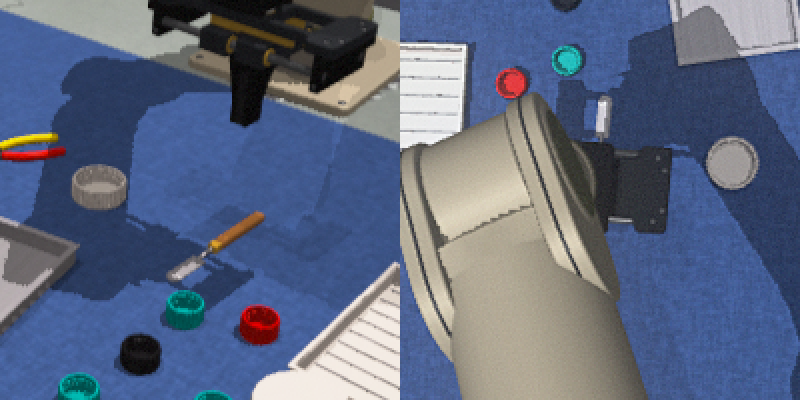

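Run:
```python
from h import *
print(w('scene',[[422,191]],.112).round(4))
print(w('scene',[[432,236.5],[406.5,252.5],[385,268.5]],.008).round(4))
# top: blade tip
print(w('top',[[160+603/2,230+96/2]],.002).round(4))
```

```text
[[0.389  0.1246 0.112 ]]
[[0.372  0.1521 0.008 ]
 [0.4553 0.1424 0.008 ]
 [0.5265 0.1394 0.008 ]]
[[ 0.5185 -0.3199  0.002 ]]
```

Run:
```python
from h import *
def zat(px,x):
    a=w('scene',[px],0)[0]; c=eyes.camera_params('scene')['xyz']; t=(x-c[0])/(a[0]-c[0]); return (c+(a-c)*t).round(4)
print(zat([422,197],.4256),zat([422,191],.4358))
print(arm.sense()['eef_pos'])
im=eyes.camera('scene')[120:220,370:470]
cv2.imwrite('pics/t3.png',cv2.resize(im,None,fx=5,fy=5,interpolation=cv2.INTER_CUBIC))
```

```text
[0.4256 0.1449 0.1214] [0.4358 0.1485 0.1397]
[0.43367666 0.14542147 0.10874178]
```

View pics/t3.png

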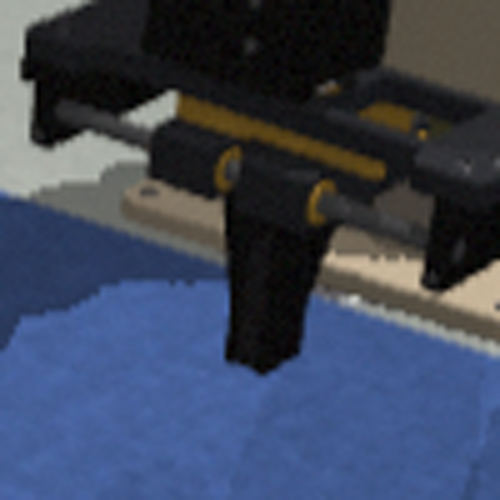

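```bash
python3 -m inch '[[4,-2,40,0,0.5],[4,-2,80,0,0.5],[4,-2,100,0,0.5],[4,-2,104,0,0.5],[4,-2,104,0,0.5],[4,-2,104,0,0.5],[4,-2,104,0,0.5]]' 20
python3 - <<'E'
from h import *
go(.429,.143,.004,1.488)
a=eyes.camera('scene')[170:290,360:480]; b=eyes.camera('top')[270:390,210:330]
cv2.imwrite('pics/t4.png',np.hstack([cv2.resize(i,None,fx=3.3,fy=3.3,interpolation=cv2.INTER_CUBIC) for i in(a,b)]))
print(w('top',[[295,325]],.18))
E
```

```text
clock: 3.6
eef_pos: [0.4301, 0.144, 0.0055]
tool_rot: [0.041, 0.999, 0.001, 0.001]
force: [-0.3, 0.0, -0.7]
opening: 0.0416
finger_force: 0.0
shift [ 1.  -1.1  1.5] turn 0.0 j7 1.11 tcp [0.4301 0.144  0.0055]
[[0.42306183 0.05247679 0.18      ]]
```

View pics/t4.png

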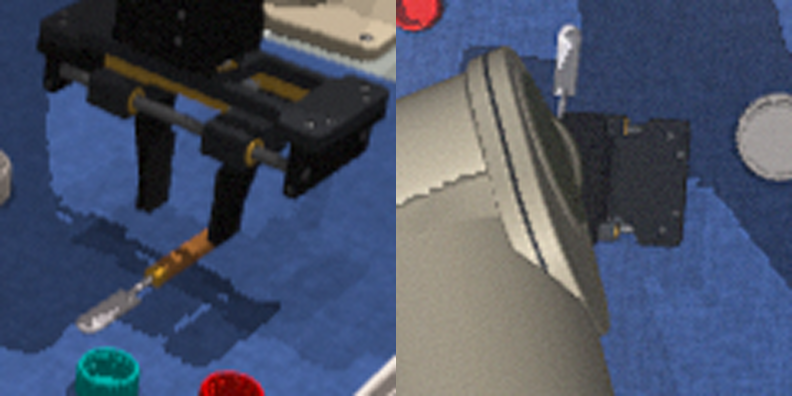

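The right finger hides part of the handle and neither tip reaches its shadow. The fingers are still about 25 mm up, although the reported TCP z is 5 mm. I'll feel for the mat in small steps.

```bash
python3 -m inch '[[0,-1,6,0,0.5],[0,-1,12,0,0.5],[0,-1,12,0,0.5]]'; python3 -c "
from h import *
def zat(px,x):
    a=w('scene',[px],0)[0]; c=eyes.camera_params('scene')['xyz']; t=(x-c[0])/(a[0]-c[0]); return (c+(a-c)*t).round(4)
for p in ([360+150/3.3,170+208/3.3],[360+222/3.3,170+240/3.3]): print(zat(p,.4301+.009))
"
```

```text
clock: 4.0
eef_pos: [0.4285, 0.1423, -0.0085]
tool_rot: [0.041, 0.999, -0.0, -0.001]
force: [0.6, 0.6, -0.2]
opening: 0.0437
finger_force: 0.0
[0.4391 0.1263 0.0391]
[0.4391 0.1757 0.0376]
```

```bash
python3 -m inch '[[0,0,4,0,0.5],[0,0,8,0,0.5],[0,0,8,0,0.5]]'; python3 -m inch '[[0,0,2,0,0.5],[0,0,4,0,0.5],[0,0,4,0,0.5]]';  python3 - <<'E'
from h import *
a=eyes.camera('scene')[190:290,360:460]
cv2.imwrite('pics/t5.png',cv2.resize(a,None,fx=5,fy=5,interpolation=cv2.INTER_CUBIC))
E
```

```text
clock: 4.3
eef_pos: [0.4288, 0.1424, -0.0161]
tool_rot: [0.041, 0.999, -0.0, -0.0]
force: [-0.1, -0.3, 0.8]
opening: 0.0434
finger_force: 0.0
clock: 4.6
eef_pos: [0.4291, 0.1425, -0.0198]
tool_rot: [0.041, 0.999, -0.0, -0.0]
force: [-0.1, -0.2, 0.1]
opening: 0.044
finger_force: 0.0
```

View pics/t5.png

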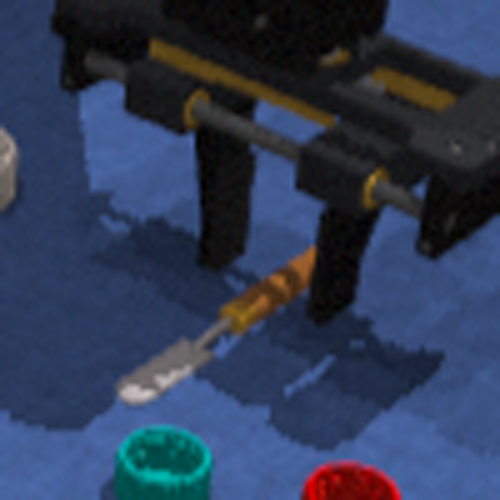

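Tips (225,265) and (320,318) are now just above the mat, straddling the handle. Stepping on, watching the force.

```bash
python3 -m inch '[[0,0,1.5,0,0.5],[0,0,3,0,0.5],[0,0,3,0,0.5]]'; python3 -m inch '[[0,0,1,0,0.5],[0,0,2,0,0.5],[0,0,2,0,0.5]]'
```

```text
clock: 4.95
eef_pos: [0.4291, 0.1425, -0.0227]
tool_rot: [0.041, 0.999, -0.0, -0.0]
force: [-1.3, 0.1, 0.1]
opening: 0.0433
finger_force: 0.0
clock: 5.25
eef_pos: [0.4291, 0.1426, -0.0247]
tool_rot: [0.041, 0.999, 0.0, -0.0]
force: [-0.7, 0.9, 0.5]
opening: 0.0435
finger_force: 0.0
```

```bash
python3 -m inch '[[0,0,1,0,0.5],[0,0,2,0,0.5],[0,0,2,0,0.5]]'; python3 -m inch '[[0,0,1,0,0.5],[0,0,2,0,0.5],[0,0,2,0,0.5]]'
```

```text
clock: 5.55
eef_pos: [0.4292, 0.1426, -0.0266]
tool_rot: [0.041, 0.999, 0.0, -0.0]
force: [-0.0, -0.2, 0.6]
opening: 0.0435
finger_force: 0.0
clock: 5.85
eef_pos: [0.4293, 0.1427, -0.0268]
tool_rot: [0.042, 0.999, 0.0, -0.0]
force: [-11.9, -4.8, 34.6]
opening: 0.0432
finger_force: 17.1
```

Contact with the mat at a reported −26.8 mm, so the reported z reads 27 mm low. Back up 3 mm and grip.

```bash
python3 -m inch '[[0,0,-3,0,0.5],[0,0,-3.5,0,0],[0,0,-3.5,0,0],[0,0,-3.5,0,0],[0,0,-3.5,0,0],[0,0,-3.5,0,0],[0,0,-3.5,0,0],[0,0,-3.5,0,0],[0,0,-3.5,0,0]]' 20; sed -i 's/"rows/"z real tip height; rows/; s/s=arm.sense(); r=/s=arm.sense(); s["eef_pos"]=s["eef_pos"]+np.array([0,0,.027]); r=/' h.py;  python3 -c "
from h import *
go(.638,.0174,.06,1.5708+.132)"
```

```text
clock: 6.75
eef_pos: [0.4292, 0.1426, -0.0251]
tool_rot: [0.041, 0.999, 0.0, -0.0]
force: [-0.1, 0.6, -0.8]
opening: 0.0118
finger_force: 20.0
shift [-218.5 -107.5  -58.1] turn -0.215 j7 1.13 tcp [0.4292 0.1426 0.0019]
```

```bash
python3 -m inch '[[0,0,-35,0,0],[0,0,-70,0,0],[-44,-22,-70,-0.05,0],[-88,-43,-70,-0.1,0],[-131,-65,-70,-0.15,0],[-175,-86,-70,-0.2,0],[-218,-108,-70,-0.215,0],[-218,-108,-70,-0.215,0],[-218,-108,-70,-0.215,0]]';  python3 - <<'E'
from h import *
go(.638,.0174,.006,1.5708+.132)
print(arm.sense()['finger_force'],arm.sense()['opening'])
E
```

```text
clock: 7.65
eef_pos: [0.6376, 0.0159, 0.044]
tool_rot: [-0.065, 0.998, -0.0, -0.001]
force: [-0.7, -0.2, -1.4]
opening: 0.0118
finger_force: 20.0
shift [-0.7  1.5 65. ] turn -0.002 j7 1.73 tcp [0.6376 0.0159 0.071 ]
19.999912083148956 0.011808190044709737
```

```bash
python3 -m inch '[[0,1,30,0,0],[0,1,55,0,0],[0,1,62,0,0],[0,1,65,0,0],[0,1,65,0,0],[0,1,65,0,0.3],[0,1,65,0,0.3],[0,1,65,0,0.3],[0,1,45,0,0.3],[0,1,0,0,0.3],[0,1,-30,0,0.3],[0,1,-30,0,0.3]]';  python3 - <<'E'
from h import *
go(.4608,-.1567,.05,1.5708-.619)
E
```

```text
clock: 8.85
eef_pos: [0.6405, 0.0178, 0.0804]
tool_rot: [-0.066, 0.998, 0.0, 0.004]
force: [0.4, 0.3, 0.6]
opening: 0.0262
finger_force: 0.0
shift [ 201.6 -149.4   55.7] turn 0.751 j7 1.72 tcp [0.6405 0.0178 0.1074]
```

```bash
python3 -m inch '[[40,-30,0,0.15,0.55],[80,-60,0,0.3,0.55],[120,-90,0,0.45,0.55],[160,-120,0,0.6,0.55],[202,-149,20,0.751,0.55],[202,-149,56,0.751,0.55],[202,-149,56,0.751,0.55],[202,-149,56,0.751,0.55]]';  python3 - <<'E'
from h import *
go(.4608,-.1567,.002,1.5708-.619)
a=eyes.camera('scene')[140:260,220:380]; b=eyes.camera('top')[230:350,310:470]
cv2.imwrite('pics/t6.png',np.vstack([cv2.resize(i,None,fx=2.5,fy=2.5,interpolation=cv2.INTER_CUBIC) for i in(a,b)]))
E
```

```text
clock: 9.65
eef_pos: [0.4569, -0.1559, 0.0192]
tool_rot: [0.304, 0.953, -0.0, -0.001]
force: [0.4, 0.3, 0.0]
opening: 0.0478
finger_force: 0.0
shift [-3.7  1.6 44.2] turn 0.001 j7 1.32 tcp [ 0.4569 -0.1559  0.0462]
```

View pics/t6.png

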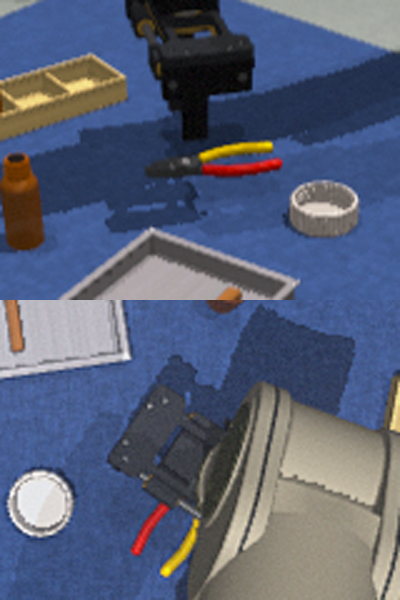

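The gripper straddles the pivot block with the handles trailing behind it. In the tray corner the spatula handle lies lengthwise.

```bash
python3 -m inch '[[-3,2,25,0,0.55],[-3,2,40,0,0.55],[-3,2,44,0,0.55],[-3,2,44,0,0.55],[-3,2,44,0,0],[-3,2,44,0,0],[-3,2,44,0,0],[-3,2,44,0,0],[-3,2,44,0,0],[-3,2,44,0,0],[-3,2,44,0,0]]' 30;python3 -m inch '[[0,0,-35,0,0],[0,0,-70,0,0],[0,0,-70,0,0]]'
python3 - <<'E'
from h import *
go(.692,-.0318,.006,1.5708+.132)
E
```

```text
clock: 10.85
eef_pos: [0.4607, -0.1564, -0.0247]
tool_rot: [0.304, 0.953, 0.0, 0.0]
force: [-1.6, 2.0, 6.1]
opening: 0.0218
finger_force: 30.0
clock: 11.15
eef_pos: [0.4629, -0.1573, 0.0486]
tool_rot: [0.305, 0.952, 0.001, 0.003]
force: [0.4, -0.3, -1.4]
opening: 0.0214
finger_force: 30.0
shift [-113.3  234.9   70.9] turn -0.751 j7 1.3 tcp [ 0.4629 -0.1573  0.0756]
```

```bash
python3 -m inch '[[-20,42,0,-0.15,0],[-39,84,0,-0.3,0],[-58,126,0,-0.45,0],[-77,168,0,-0.6,0],[-97,205,0,-0.751,0],[-115,235,0,-0.751,0],[-115,235,0,-0.751,0],[-115,235,0,-0.751,0]]'
python3 - <<'E'
from h import *
go(.692,-.0318,.006,1.5708+.132)
E
```

```text
clock: 11.95
eef_pos: [0.6898, -0.0318, 0.0432]
tool_rot: [-0.066, 0.998, -0.0, -0.001]
force: [-0.2, -0.3, -0.7]
opening: 0.0215
finger_force: 30.0
shift [-2.3 -0.3 64.2] turn 0.001 j7 1.83 tcp [ 0.6898 -0.0318  0.0702]
```

```bash
python3 -m inch '[[0,0,30,0,0],[0,0,55,0,0],[0,0,62,0,0],[0,0,64,0,0],[0,0,64,0,0],[0,0,64,0,0.38],[0,0,64,0,0.38],[0,0,64,0,0.38],[0,0,45,0,0.38],[0,0,0,0,0.38],[0,0,-30,0,0.38],[0,0,-30,0,0.38]]';  python3 - <<'E'
from h import *
go(.447,-.0095,.05,1.5708)
E
```

```text
clock: 13.15
eef_pos: [0.6936, -0.0321, 0.0809]
tool_rot: [-0.066, 0.998, -0.0, 0.004]
force: [0.8, -0.1, 0.5]
opening: 0.0328
finger_force: 0.0
shift [241.9  55.   55.7] turn 0.132 j7 1.82 tcp [ 0.6936 -0.0321  0.1079]
```

```bash
python3 -m inch '[[48,11,0,0.05,0.97],[96,22,0,0.1,0.97],[144,33,0,0.132,0.97],[192,44,0,0.132,0.97],[240,55,0,0.132,0.97],[242,55,30,0.132,0.97],[242,55,56,0.132,0.97],[242,55,56,0.132,0.97],[242,55,56,0.132,0.97]]' 10;  python3 - <<'E'
from h import *
go(.447,-.0095,.004,1.5708)
a=eyes.camera('scene')[160:280,260:420]; b=eyes.camera('top')[160:340,270:430]
cv2.imwrite('pics/t7.png',np.vstack([cv2.resize(i,None,fx=2,fy=2,interpolation=cv2.INTER_CUBIC) for i in(a,b)]))
E
```

```text
clock: 14.05
eef_pos: [0.4432, -0.0094, 0.0192]
tool_rot: [0.0, 1.0, -0.0, -0.0]
force: [0.7, 0.9, 0.6]
opening: 0.0836
finger_force: 0.0
shift [-3.8 -0.1 42.2] turn -0.0 j7 1.55 tcp [ 0.4432 -0.0094  0.0462]
```

View pics/t7.png

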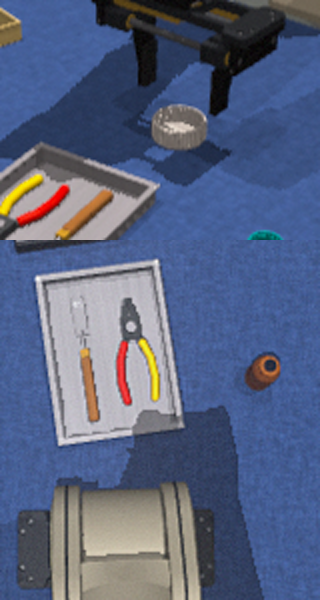

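Both tools lie flat and lengthwise in the steel tray; the open fingers hover around the wide cap.

```bash
python3 -m inch '[[-3,0,25,0,0.97],[-3,0,38,0,0.97],[-3,0,43,0,0.97],[-3,0,43,0,0.97],[-3,0,43,0,0.4],[-3,0,43,0,0.4],[-3,0,43,0,0.4],[-3,0,43,0,0.4],[-3,0,43,0,0.4],[-3,0,43,0,0.4],[-3,0,43,0,0.4]]' 10;python3 -m inch '[[0,0,-35,0,0.4],[0,0,-70,0,0.4],[0,0,-70,0,0.4]]'
python3 - <<'E'
from h import *
go(.446,.361,.007,1.5708-.038)
E
```

```text
clock: 15.25
eef_pos: [0.4465, -0.0091, -0.0238]
tool_rot: [-0.0, 1.0, 0.0, 0.0]
force: [-1.5, 0.4, 6.0]
opening: 0.0559
finger_force: 10.4
clock: 15.55
eef_pos: [0.449, -0.009, 0.0496]
tool_rot: [0.0, 1.0, 0.001, 0.003]
force: [0.8, 0.5, -0.7]
opening: 0.0559
finger_force: 10.3
shift [  3.4 369.9  70.1] turn 0.038 j7 1.53 tcp [ 0.449  -0.009   0.0766]
```

```bash
python3 -m inch '[[1,45,0,0.01,0.4],[1,92,0,0.02,0.4],[1,138,0,0.03,0.4],[1,184,0,0.038,0.4],[1,230,0,0.038,0.4],[1,276,0,0.038,0.4],[1,322,0,0.038,0.4],[1,370,0,0.038,0.4],[1,370,0,0.038,0.4],[1,370,0,0.038,0.4]]'
python3 - <<'E'
from h import *
go(.446,.361,.007,1.5708-.038)
a=eyes.camera('scene')[200:380,400:580]
cv2.imwrite('pics/t8.png',cv2.resize(a,None,fx=2.5,fy=2.5,interpolation=cv2.INTER_CUBIC))
E
```

```text
clock: 16.55
eef_pos: [0.4443, 0.3615, 0.0447]
tool_rot: [0.018, 1.0, -0.001, -0.001]
force: [0.4, -0.6, -0.8]
opening: 0.0559
finger_force: 10.3
shift [-1.8 -0.4 64.7] turn 0.002 j7 0.82 tcp [0.4443 0.3615 0.0717]
```

View pics/t8.png

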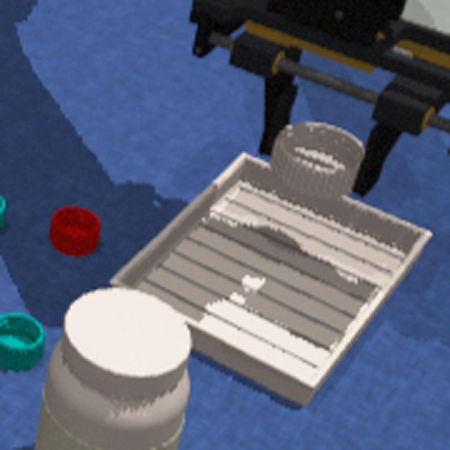

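Run:
```python
from h import *
for z in(.075,.08,.085): print(w('scene',[[400+318/2.5,200+160/2.5]],z).round(4))
print(w('scene',[[400+318/2.5,200+148/2.5]],.09).round(4))
```

```text
[[0.4375 0.3622 0.075 ]]
[[0.4449 0.3639 0.08  ]]
[[0.4523 0.3656 0.085 ]]
[[0.4464 0.3622 0.09  ]]
```

The cap is held level and centred; lowering it.

```bash
python3 -m inch '[[0,0,30,0,0.4],[0,0,55,0,0.4],[0,0,62,0,0.4],[0,0,65,0,0.4],[0,0,65,0,0.4],[0,0,65,0,0.8],[0,0,65,0,0.8],[0,0,65,0,0.8],[0,0,65,0,0.8],[0,0,40,0,0.8],[0,0,0,0,0.8],[0,0,-10,0,0.8]]';  python3 - <<'E'
from h import *
go(.6353,.1777,.05,1.5708-.14)
E
```

```text
clock: 17.8
eef_pos: [0.447, 0.3623, 0.0601]
tool_rot: [0.019, 1.0, 0.002, 0.002]
force: [0.5, 0.5, -0.2]
opening: 0.0699
finger_force: 0.0
shift [-195.  -177.5   37.1] turn 0.102 j7 0.82 tcp [0.447  0.3623 0.0871]
```

```bash
python3 -m inch '[[-37,-33,0,0,0.6],[-74,-67,0,0,0.6],[-111,-101,0,0,0.6],[-148,-135,0,0,0.6],[-185,-168,0,0,0.6],[-196,-178,20,0,0.6],[-196,-178,37,0,0.6],[-196,-178,37,0,0.6],[-196,-178,37,0,0.6]]' 8;  python3 - <<'E'
from h import *
go(.6353,.1777,.004)
a=eyes.camera('scene')[200:380,320:560]
cv2.imwrite('pics/t9.png',cv2.resize(a,None,fx=2.5,fy=2.5,interpolation=cv2.INTER_CUBIC))
E
```

```text
clock: 18.7
eef_pos: [0.633, 0.1774, 0.0186]
tool_rot: [0.018, 1.0, 0.0, -0.001]
force: [-0.3, 0.3, -0.2]
opening: 0.0522
finger_force: 0.0
shift [-2.3  0.4 41.6] turn 0 j7 1.29 tcp [0.633  0.1774 0.0456]
```

View pics/t9.png

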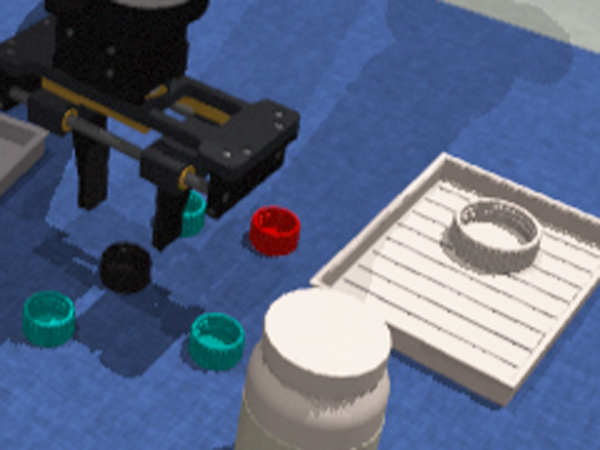

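The wide cap sits in the lined tray; the fingers are over the black cap (125,265), clear of the teal ones.

```bash
python3 -m inch '[[-2,0,25,0,0.6],[-2,0,38,0,0.6],[-2,0,42,0,0.6],[-2,0,42,0,0.6],[-2,0,42,0,0.2],[-2,0,42,0,0.2],[-2,0,42,0,0.2],[-2,0,42,0,0.2],[-2,0,42,0,0.2],[-2,0,42,0,0.2]]' 8;python3 -m inch '[[0,0,-35,0,0.2],[0,0,-70,0,0.2],[0,0,-70,0,0.2]]'
python3 - <<'E'
from h import *
go(.526,.358,.007,1.5708-.038)
E
```

```text
clock: 19.75
eef_pos: [0.6366, 0.1756, -0.0225]
tool_rot: [0.019, 1.0, 0.0, 0.0]
force: [-1.2, -0.1, 5.0]
opening: 0.0313
finger_force: 8.0
clock: 20.05
eef_pos: [0.6394, 0.1762, 0.0521]
tool_rot: [0.019, 1.0, 0.001, 0.004]
force: [0.3, -0.2, 0.6]
opening: 0.0316
finger_force: 8.0
shift [120.8 177.2  71.7] turn -0.0 j7 1.29 tcp [0.6394 0.1762 0.0791]
```

```bash
python3 -m inch '[[26,38,0,0,0.2],[53,76,0,0,0.2],[80,114,0,0,0.2],[107,152,0,0,0.2],[119,178,0,0,0.2],[119,178,0,0,0.2],[119,178,0,0,0.2]]'
python3 - <<'E'
from h import *
go(.526,.358,.0075,1.5708-.038)
E
```

```text
clock: 20.75
eef_pos: [0.5237, 0.3579, 0.0464]
tool_rot: [0.018, 1.0, -0.0, -0.0]
force: [0.1, -0.7, 0.4]
opening: 0.0316
finger_force: 8.0
shift [-2.3  0.2 65.9] turn 0.001 j7 0.93 tcp [0.5237 0.3579 0.0734]
```

```bash
python3 -m inch '[[0,0,30,0,0.2],[0,0,55,0,0.2],[0,0,63,0,0.2],[0,0,66,0,0.2],[0,0,66,0,0.2],[0,0,66,0,0.55],[0,0,66,0,0.55],[0,0,66,0,0.55],[0,0,66,0,0.55],[0,0,40,0,0.55],[0,0,0,0,0.55],[0,0,-40,0,0.55]]';  python3 - <<'E'
from h import *
go(.6341,-.1795,.12,1.34)
E
```

```text
clock: 21.95
eef_pos: [0.5237, 0.3575, 0.0879]
tool_rot: [0.019, 1.0, -0.0, -0.0]
force: [0.2, 0.0, -0.4]
opening: 0.0479
finger_force: 0.0
shift [-130.6 -532.5   -4.8] turn 0.193 j7 0.92 tcp [0.5237 0.3575 0.1149]
```

```bash
python3 -m inch '[[-11,-45,-5,0.05,0.75],[-22,-90,-5,0.1,0.75],[-33,-135,-5,0.15,0.75],[-44,-180,-5,0.193,0.75],[-55,-225,-5,0.193,0.75],[-66,-270,-5,0.193,0.75],[-77,-315,-5,0.193,0.75],[-88,-360,-5,0.193,0.75],[-99,-405,-5,0.193,0.75],[-110,-450,-5,0.193,0.75],[-121,-495,-5,0.193,0.75],[-131,-532,-5,0.193,0.75]]' 10; python3 -m inch '[[0,0,0,0,0.75],[0,0,0,0,0.75]]';  python3 - <<'E'
from h import *
go(.6341,-.1795,.029,1.34)
a=eyes.camera('scene')[120:360,100:340]; b=eyes.camera('top')[150:390,110:290]
cv2.imwrite('pics/t10.png',np.hstack([cv2.resize(i,None,fx=1.9,fy=1.9,interpolation=cv2.INTER_CUBIC) for i in(a,b)]))
E
```

```text
clock: 23.15
eef_pos: [0.6349, -0.1817, 0.0922]
tool_rot: [0.116, 0.993, -0.0, 0.0]
force: [0.2, 0.5, 0.3]
opening: 0.0653
finger_force: 0.0
clock: 23.35
eef_pos: [0.6347, -0.1797, 0.0917]
tool_rot: [0.116, 0.993, -0.0, -0.0]
force: [0.2, 1.0, -0.4]
opening: 0.065
finger_force: 0.0
shift [ 0.6  0.  89.7] turn -0.002 j7 1.7 tcp [ 0.6347 -0.1797  0.1187]
```

View pics/t10.png

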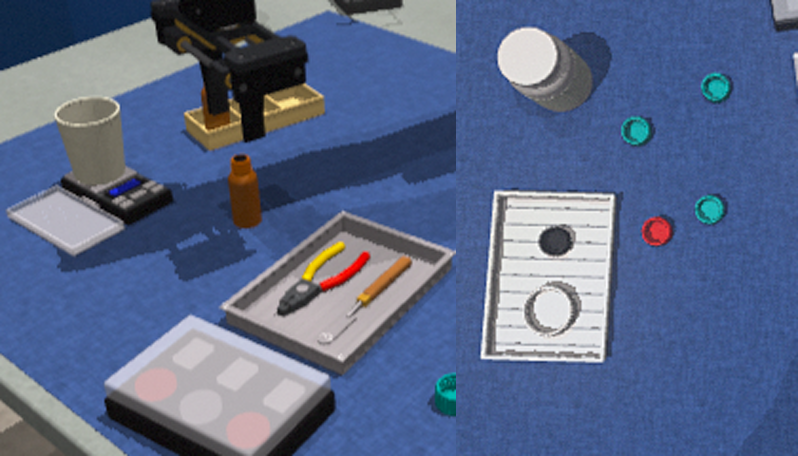

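Both caps lie in the lined tray side by side; the gripper is above the free-standing bottle at (240,190).

```bash
python3 -m inch '[[0,0,25,0,0.75],[0,0,50,0,0.75],[0,0,75,0,0.75],[0,0,86,0,0.75],[0,0,89,0,0.75],[0,0,89,0,0.75],[0,0,89,0,0.2],[0,0,89,0,0.2],[0,0,89,0,0.2],[0,0,89,0,0.2],[0,0,89,0,0.2],[0,0,89,0,0.2]]' 10;python3 -m inch '[[0,0,0,0,0.2],[0,0,0,0,0.2],[0,0,0,0,0.2],[0,0,-20,0,0.2],[0,0,-45,0,0.2],[0,0,-70,0,0.2],[0,0,-85,0,0.2],[0,0,-85,0,0.2]]'
python3 - <<'E'
from h import *
go(.4165,-.3333,.033,1.341)
a=eyes.camera('scene')[100:260,140:300]
cv2.imwrite('pics/t11.png',cv2.resize(a,None,fx=2.5,fy=2.5,interpolation=cv2.INTER_CUBIC))
E
```

```text
clock: 24.65
eef_pos: [0.635, -0.1787, 0.0031]
tool_rot: [0.115, 0.993, 0.0, 0.0]
force: [-0.4, -1.0, 0.5]
opening: 0.0312
finger_force: 10.0
clock: 25.45
eef_pos: [0.6361, -0.1791, 0.09]
tool_rot: [0.115, 0.993, -0.0, 0.002]
force: [-0.3, 1.0, -1.0]
opening: 0.0314
finger_force: 10.0
shift [ 178.8 -200.4   83.3] turn -0.001 j7 1.7 tcp [ 0.6361 -0.1791  0.117 ]
```

View pics/t11.png

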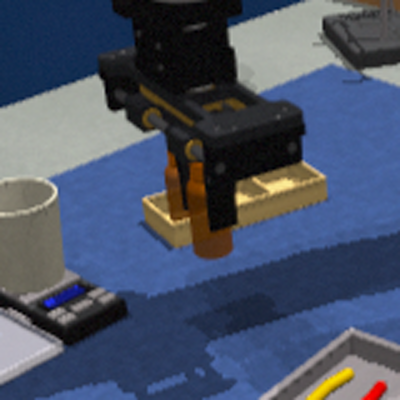

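Bottle held upright, lifted clear. Carrying it to the near free cell.

```bash
python3 -m inch '[[20,-22,-5,0,0.2],[46,-52,-10,0,0.2],[75,-84,-10,0,0.2],[104,-117,-10,0,0.2],[134,-150,-10,0,0.2],[158,-177,-10,0,0.2],[172,-193,-10,0,0.2],[179,-200,-10,0,0.2],[179,-200,-10,0,0.2],[179,-200,-10,0,0.2]]'
python3 - <<'E'
from h import *
go(.4165,-.3333,.0335,1.341)
a=eyes.camera('scene')[100:260,140:300]; b=eyes.camera('top')[240:400,400:560]
cv2.imwrite('pics/t12.png',np.hstack([cv2.resize(i,None,fx=2.5,fy=2.5,interpolation=cv2.INTER_CUBIC) for i in(a,b)]))
E
```

```text
clock: 26.5
eef_pos: [0.4159, -0.3313, 0.0973]
tool_rot: [0.114, 0.993, 0.0, -0.0]
force: [0.6, 0.5, -0.5]
opening: 0.0312
finger_force: 10.0
shift [-1.1 -1.8 90.8] turn 0.001 j7 2.04 tcp [ 0.4159 -0.3313  0.1243]
```

View pics/t12.png

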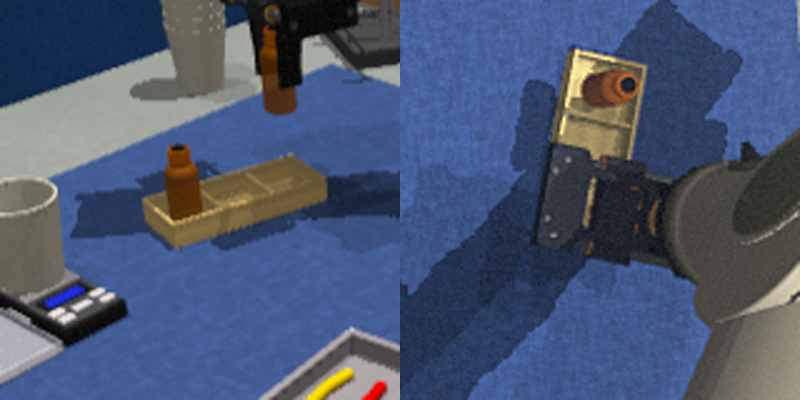

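Bottle is above the free end cell, aligned with the box. Lowering.

```bash
python3 -m inch '[[-1,-2,20,0,0.2],[-1,-2,45,0,0.2],[-1,-2,70,0,0.2],[-1,-2,84,0,0.2],[-1,-2,88,0,0.2],[-1,-2,90,0,0.2],[-1,-2,90,0,0.2],[-1,-2,90,0,0.2]]'; python3 -m inch '[[0,0,1,0,0.2],[0,0,1,0,0.2]]'
```

```text
clock: 27.4
eef_pos: [0.4161, -0.335, 0.0088]
tool_rot: [0.115, 0.993, -0.0, 0.001]
force: [0.6, 0.4, 0.5]
opening: 0.0312
finger_force: 10.0
clock: 27.6
eef_pos: [0.4157, -0.3347, 0.0073]
tool_rot: [0.115, 0.993, -0.0, 0.0]
force: [-0.6, -0.6, -0.1]
opening: 0.0317
finger_force: 10.0
```

```bash
python3 -m inch '[[0,0,1,0,0.2],[0,0,1,0,0.2]]'; python3 -m inch '[[0,0,0.7,0,0.2],[0,0,0.7,0,0.2]]'
```

```text
clock: 27.8
eef_pos: [0.4156, -0.3347, 0.006]
tool_rot: [0.115, 0.993, 0.0, 0.0]
force: [0.1, 0.5, -0.3]
opening: 0.0315
finger_force: 10.0
clock: 28.0
eef_pos: [0.4158, -0.3346, 0.0058]
tool_rot: [0.115, 0.993, 0.0, 0.0]
force: [-2.0, 2.4, 9.1]
opening: 0.0318
finger_force: 10.0
```

Floor contact (9 N). Release, rise and look.

```bash
python3 -m inch '[[0,0,-0.5,0,0.6],[0,0,-0.5,0,0.6],[0,0,-0.5,0,0.6],[0,0,-0.5,0,0.6],[0,0,-0.5,0,0.6],[0,0,-15,0,0.6],[0,0,-40,0,0.6],[0,0,-80,0,0.6],[0,0,-120,0,0.6],[0,0,-120,0,0.6]]'; python3 -m inch '[[0,50,0,0,0.6],[0,100,0,0,0.6],[0,150,0,0,0.6],[0,200,0,0,0.6],[0,250,0,0,0.6],[0,300,0,0,0.6],[0,300,0,0,0.6],[0,300,0,0,0.6],[0,300,0,0,0.6]]'
python3 - <<'E'
from h import *
a=eyes.camera('scene')[100:400,100:600]; b=eyes.camera('top')[140:360,110:520]
cv2.imwrite('pics/t13.png',np.vstack([cv2.resize(a,(600,300)),cv2.resize(b,(600,300))]))
E
```

```text
clock: 29.0
eef_pos: [0.4179, -0.3369, 0.1314]
tool_rot: [0.116, 0.993, -0.001, 0.004]
force: [-0.3, 0.1, 0.2]
opening: 0.0523
finger_force: 0.0
clock: 29.9
eef_pos: [0.4838, -0.0441, 0.1254]
tool_rot: [0.116, 0.993, -0.0, 0.0]
force: [-0.8, -0.8, 0.0]
opening: 0.0522
finger_force: 0.0
```

View pics/t13.png

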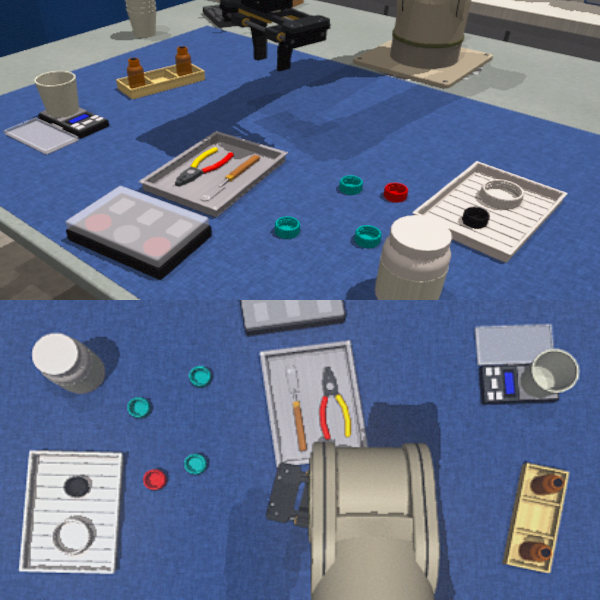

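Everything is in place: tools lengthwise and flat, caps open side up and apart, bottle upright in the end cell, cup and jar untouched.

```bash
python3 -c "
from plant import finish_job
print(finish_job())"
```

```text
the job is handed in; nothing more can be done
None
```

The job is handed in: the last pictures showed both tools in the steel tray, both caps in the lined tray, the bottle upright in a free cell, and the cup and jar where they started. No verdict came back on hand-in.

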